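Square up a carton and screw the side stop's wing nut tight

TASK

Push the side stop of the packing fixture along its slots until the carton sits snug and square between the stop and the fixed fence, then turn the stop's wing nut clockwise, pushing its wings round with fingertip strokes, as many as it takes, until it is fully tight and goes no further, with the carton still snug. Only push with the fingers: do not pinch or grip the fixture or the nut, do not lift the carton, and leave the other things on the bench where they are.

Things in the scene. Friction and masses are not known exactly. Their poses are not given: they have to be found in the camera images.
- jig: Packing fixture, fixed to the bench: aluminium plate 250 (its x) x 420 (its y) x 12 mm. Origin: centre of its underside, z up. The plain steel fence, 150 mm wide and 75 mm tall above the plate, stands fixed at the -y end, its inner face at y = -185 mm. The sliding side stop is on the +y half. All turns with the fixture's yaw
- side_stop (a joint): How far (m) the side stop still is from its snug place; it slides along the fixture's y and is pushed towards -y to bring the value to 0 (starts at 0.055 to 0.09; within 0.004 is snug). Sliding it takes about 8 N, about 11 N once it also moves the carton. Only this friction holds it: tightening the nut adds nothing, so do not drag it back
- stop_back (a point): Middle of the top edge of the back (face away from the carton) of the side stop's steel upright plate: 130 mm wide (fixture's x), 8 mm thick, top 87 mm above the bench. The back can be pushed above the nut, from 56 to 87 mm above the bench. A foot 8 mm thick, 110 mm wide, reaches 90 mm from the back towards +y and carries the wing nut
- wing_nut (a joint): Angle (rad) of the wing nut; grows as it turns clockwise seen from above (tightening). It starts loose between 0.5 and 3.5 and comes hard up against its stop, fully tight, at 7.5; 7.25 or more is tight. It resists with about 0.06 N m, stays where it is left, and keeps its height
- nut_centre (a point): On the wing nut's upright axis, 43 mm above the bench; x axis along the wings, turning with them. Black nut: hub 22 mm wide, 22 to 46 mm above the bench; two opposite upright wings 7 mm thick reach 44 mm from the axis, outer halves 32 to 54 mm above the bench. The axis is 48 mm from the upright plate's back, towards +y; the foot's top is 20 mm above the bench
- carton: Closed cardboard carton 120 (x) x 150 (y) x 70 mm, 0.3 to 0.6 kg, standing on the fixture's plate between fence and side stop, at first up to 20 mm off the fence and a little askew. Origin: centre of its underside, z up. Snug, its origin lies at y = -110 mm on the fixture
- label_roll: White paper roll, 40 mm across, 35 mm tall, on the fixture's plate on its far side. Origin: centre of underside. Leave alone
- corner_guard: Grey plastic L-shaped corner protector, 34 x 34 x 40 mm tall, on the fixture's plate on its near side. Origin: centre of underside. Leave alone
- tape_roll: Clear packing tape roll lying flat, 104 mm across, 48 mm tall. Origin: centre of underside. Leave alone
- screwdriver: Screwdriver lying on the bench. Leave alone
- glue_bottle: White bottle, 50 mm across, 120 mm tall. Origin: centre of underside. Leave alone
- small_carton: Small closed carton 90 x 120 x 50 mm. Origin: centre of underside. Leave alone
- pen_pot: Empty grey pot, 70 mm across, 90 mm tall. Origin: centre of underside. Leave alone
Things that resemble listed ones, but are neither listed nor needed, are in the scene too. Leave any green or yellow look-alike of the carton alone.

How it is judged (in metres and radians):
On the way, in this order (a step that is already met when the one before it is completed fails the run):
1. the side stop is pushed up so that the carton is snug between stop and fence (value of joint side_stop below 0.004 m and y of carton in the frame of jig below -0.106 m and angle between the x axis of carton and the x axis of jig, either way round below 0.06 rad and z of carton in the frame of jig below 0.018 m and angle between carton's own z axis and vertical below 0.06 rad), for 0.2 s.
2. the wing nut is fully tight, the carton still snug (all of step 1 and value of joint wing_nut above 7.25 rad), for 0.2 s.
At the end, for the whole second after the job is handed in: The wing nut is at 7.25 rad or more (of 7.5), the side stop is within 4 mm of its snug place, the carton stands flat on the fixture with its centre within 4 mm of its place against the fence and its sides within 0.06 rad of the fixture's, at rest (all of step 2 and linear speed of carton below 0.01 m/s); the robot touches nothing.
It fails at once if the carton is lifted more than 20 mm or tipped (z of carton in the frame of jig above 0.032 m or angle between carton's own z axis and vertical above 0.35 rad).
It fails at once if the fixture, its stop or its nut is pinched or pressed by the fingers with more than 45 N (contact force between the fingers and jig above 45 N).
It fails at once if another thing on the bench is moved more than 30 mm (distance of any of label_roll, corner_guard, tape_roll, screwdriver, glue_bottle, small_carton, pen_pot from where it was at the start of the episode above 0.03 m).
It also fails if it takes over 72 s, if anything falls off the work surface, if the arm or the gripper's body presses on something with over 40 N, if the wrist force passes 120 N, or if a joint passes its speed limit or range.

ROBOT

A 6-joint arm with a two-finger parallel gripper is mounted at the origin on the work surface. World frame = base frame: x ahead of the robot, y to its left, z up, the work surface at z = 0. Lengths are in mm, angles in rad, forces in N, time in s.
With the tool pointing down it reaches from about 300 to 825 mm from the base axis. Payload 5.4 kg.
Tool frame: the origin (TCP) lies at the very end of the fingers, on their centre line; the grasp point (between the pads) lies 19 mm behind it; z points along the fingers, y is the direction in which the jaws open and shut (so a half turn about z gives the same grasp; the last joint's range is limited). The gripper opens to 92 mm and grips with 3 to 60 N. Pads are 20 mm wide; open, the fingers measure 128 mm over their backs; the gripper's body (75 mm by 189 mm) begins 69 mm behind the grasp point.
Start: joints at [1.052, 0.158, 1.597, -0, 1.386, -0.21], TCP at [174.761, 547.781, 214.601] pointing down, gripper open.
Joint ranges: [-2.91, 2.91], [-0.94, 2.29], [0.18, 2.7], [-1.29, 4.43], [0.17, 2.64], [-3, 3]. Speed limits (rad/s): [2.57, 2.57, 3.14, 3.14, 3.14, 3.14].

INTERFACE

Orientations are given as a rotation vector (axis times angle).
In Python, from workcell import robot, eyes gives the robot as it stands. The module is installed in compiled form; this text tells all that it offers.
- The arm moves only by the tool apply_moves, never from a script. Its argument "commands" is a list of rows, each an object of numbers: "jaw": the opening, from 0 (shut) to 1 (fully open); "dx", "dy", "dz": the shift along the tool's x, y, z in m; "rx", "ry", "rz": the turn, a rotation vector about the tool's x, y, z in rad. A call has 1 to 8 rows; each row is the pose to reach, as a shift and turn from the pose measured when the call began, along the tool's axes at that moment; what a row does not reach only later rows make up. A row lasts 1/12 s, in which the tool goes at most 41.7 mm and 7.16 degrees, less where a joint would pass 70% of its speed; a pose out of reach is approached as far as the arm can. A call with a gripper value outside its range is refused whole. The fingers move at their own pace and stop on an object; "grip_force" is the grip in N (left out, the last holds). Time passes only in rows, so rows that repeat a pose let the fingers close. It gives the time, the measured TCP pose, the force and the opening at its end, in the units of the state.
- robot.get_obs(): the state, without advancing time (a new reading comes with each control period).
- eyes.grab_frame(name): name is "scene" or "top" or "wrist"; returns a dict with "frame" (400x640x3 uint8, red, green, blue), "vertical_fov" (degrees; the focal length in pixels is half the picture's height over the tangent of half this angle, whatever the lens; pixels are square), "cx", "cy" (the principal point, pixels), "view" (4x4, takes a point from world to camera coordinates); the wrist camera has in their place "T_tool_cam" (4x4, takes a point from camera to tool coordinates, whose origin is the TCP and whose axes are the flange's). Camera axes: x right, y down, z forward; pixel columns grow to the right and rows downward; lengths in mm; the calibration is good to about 2 mm. A picture is of the moment at which its call begins: read the wrist's pose just before it. There is no depth.
- robot.hand_in(): hands the job in, once; it reports no verdict.
The state is a dict: "time_s": time; "qpos": joint angles; "joint_velocities": joint speeds; "joint_torque": joint torques, N m; "tool_pos": TCP position; "tool_rot": TCP orientation; "ft_force": force on the tool from outside, world axes, zero at the start; "moment": the same for the moment, N m; "gripper_width": finger opening in mm.
Only numpy, scipy, OpenCV 4.12 (cv2) and the standard library are available. Lean on these libraries where they do the work, as an engineer would, in place of code of your own. Each camera call takes 0.05 s, during which the arm holds its last target.

## Working session

There is one attempt and no reset: what is moved stays moved. The work goes in short steps, Python scripts to look and compute and a tool call to move; the robot and the scene stay as the last step left them, time stands still between calls to the robot, and variables do not carry over. Pictures are saved under pics/ and viewed, and the job is handed in when it is done.

Besides the shell and the picture viewer there is one more tool, called after "Request:" as name([rows], argument=value, ...), one row to a line, values as JSON. apply_moves: Moves the arm, as the interface text tells. Its arguments: {"type":"object","properties":{"commands":{"type":"array"},"grip_force":{"type":"number"}},"required":["commands"]}

```bash
mkdir -p pics
cat > h.py <<'E'
import numpy as np, cv2
from workcell import robot, eyes
from scipy.spatial.transform import Rotation as R
def save(name,fn):
    f=eyes.grab_frame(name); cv2.imwrite('pics/'+fn,f['frame'][:,:,::-1]); 
    np.save('pics/'+fn[:-4]+'.npy',f,allow_pickle=True); return f
def load(fn): return np.load('pics/'+fn+'.npy',allow_pickle=True).item()
def foc(f): return f['frame'].shape[0]/2/np.tan(np.radians(f['vertical_fov']/2))
def ray(f,u,v):
    k=foc(f); d=np.array([(u-f['cx'])/k,(v-f['cy'])/k,1.])
    V=np.array(f['view']); Rm=V[:3,:3]; t=V[:3,3]
    return -Rm.T@t, Rm.T@d
def onz(f,u,v,z):
    o,d=ray(f,u,v); return o+d*(z-o[2])/d[2]
def proj(f,p):
    V=np.array(f['view']); c=V[:3,:3]@np.array(p,float)+V[:3,3]; k=foc(f)
    return np.array([f['cx']+k*c[0]/c[2],f['cy']+k*c[1]/c[2]])
E
python3 - <<'E'
from h import *
print(robot.get_obs())
for n in ('scene','top'):
    f=save(n,n+'0.png'); print(n,f['vertical_fov'],f['cx'],f['cy'],np.round(f['view'],3).tolist())
E
```

```text
{'time_s': 0.0, 'qpos': array([ 1.05193764e+00,  1.59026959e-01,  1.59817626e+00, -5.86762207e-05,
        1.38618538e+00, -2.10085959e-01]), 'joint_velocities': array([-0.0006781 , -0.00070192, -0.00101407, -0.00079429,  0.00278034,
        0.00026645]), 'joint_torque': array([ 8.22059083e-04, -3.85567689e+01, -3.22108948e+01,  7.01916777e-02,
        3.78660019e-02, -1.70506737e-04]), 'tool_pos': array([174.46186729, 547.26242264, 213.65935173]), 'tool_rot': array([-4.82987488e-01, -3.10364897e+00,  2.66754269e-03]), 'ft_force': array([ 0.91047515,  0.62797308, -0.20189975]), 'moment': array([0.04869449, 0.01404711, 0.00915962]), 'gripper_width': 91.69907922719358}
scene 46.6185875152146 319.00423790273896 203.49584509018104 [[-0.574, 0.819, 0.005, 322.095], [0.651, 0.46, -0.603, -277.745], [-0.497, -0.343, -0.797, 1602.002], [0.0, 0.0, 0.0, 1.0]]
top 52.93228278356494 324.4175873512318 201.12386054203876 [[-0.023, -0.999, -0.024, 18.862], [-0.992, 0.026, -0.124, 568.235], [0.124, 0.021, -0.992, 1009.881], [0.0, 0.0, 0.0, 1.0]]
```

View pics/scene0.png

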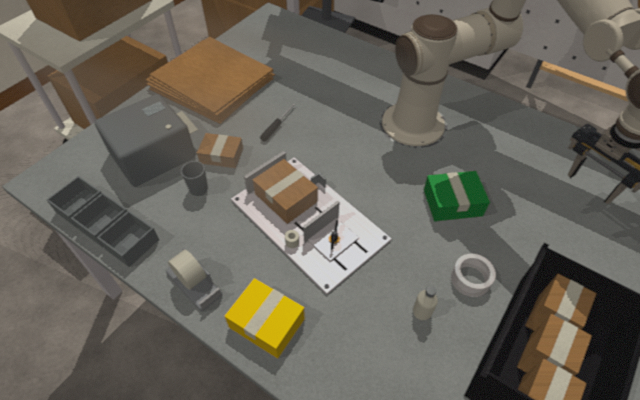

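View pics/top0.png

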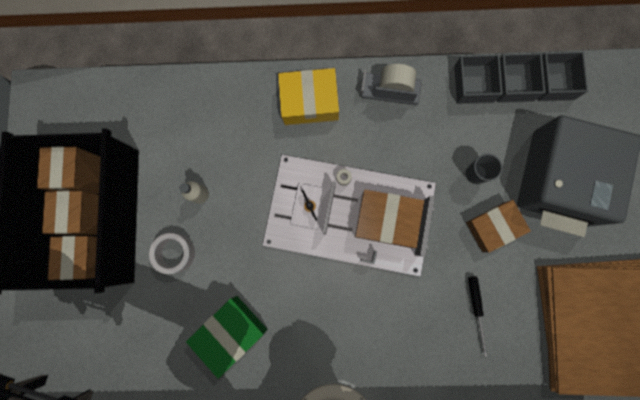

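The top view shows the jig at about (350,215), the fence at right (427,225), the carton at (391,218), the stop at (325,205) and the nut at (309,205). The green (227,337) and yellow (308,97) cartons are look-alikes, and so are the cartons in the black bin. The carton on the fixture is the one meant. I'll confirm it in an enlarged crop.

Run:
```python
from h import *
f=load('top0')['frame'][145:285,255:445,::-1]
cv2.imwrite('pics/crop0.png',cv2.resize(f,None,fx=4.2,fy=4.2,interpolation=cv2.INTER_CUBIC))
f=load('scene0')['frame'][145:295,225:395,::-1]
cv2.imwrite('pics/crop0s.png',cv2.resize(f,None,fx=4,fy=4,interpolation=cv2.INTER_CUBIC))
```

```text
(no output)
```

View pics/crop0.png

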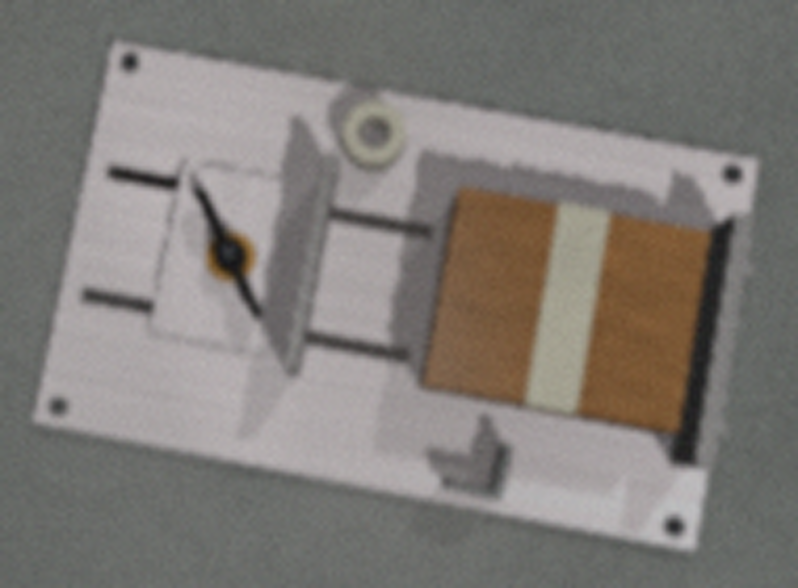

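View pics/crop0s.png

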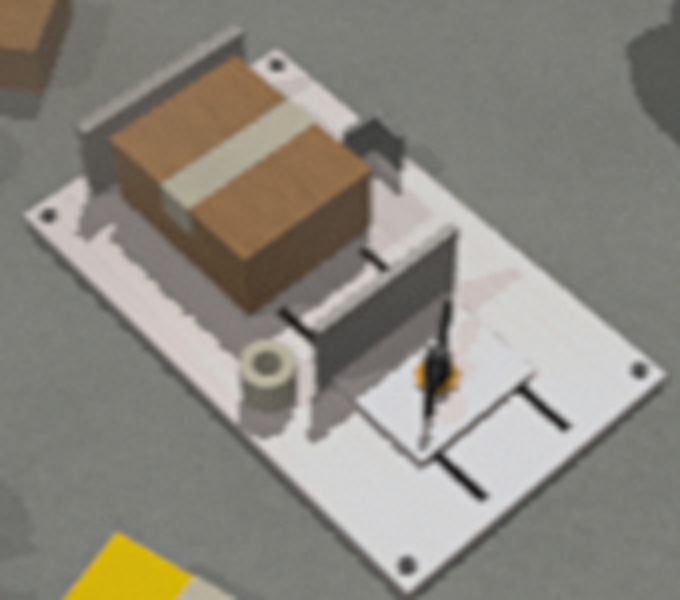

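The carton on the jig fits the description: brown with a white strip, next to the dark fence. The stop and black nut are at the left of the crop. Next I'll measure the jig corners, the stop top edge, the nut and the wings.

Run:
```python
from h import *
f=load('top0'); s=load('scene0')
T=lambda x,y,z:onz(f,255+(x+.5)/4.2-.5,145+(y+.5)/4.2-.5,z)
S=lambda x,y,z:onz(s,225+(x+.5)/4-.5,145+(y+.5)/4-.5,z)
c=np.array([T(*p,12) for p in [(115,42),(757,157),(695,549),(35,422)]])
print('top corners',c.round(1).tolist(),[round(np.linalg.norm(c[i]-c[i-1]),1) for i in range(4)])
c2=np.array([S(*p,12) for p in [(407,597),(25,214),(277,50),(665,375)]])
print('scene corners',c2.round(1).tolist(),[round(np.linalg.norm(c2[i]-c2[i-1]),1) for i in range(4)])
for n,c in (('top',c),('scene',c2)):
    o=c.mean(0); d=(c[0]+c[3]-c[1]-c[2]); yaw=np.arctan2(-d[0],d[1]); print(n,'origin',o.round(1),'yaw',round(yaw,4))
    d2=(c[0]+c[1]-c[2]-c[3]); print(' yaw from x',round(np.arctan2(d2[1],d2[0]),4))
# use mean
o=(c2.mean(0)+ np.array([T(*p,12) for p in [(115,42),(757,157),(695,549),(35,422)]]).mean(0))/2
J=lambda p:(R.from_euler('z',-yaw).as_matrix()@(p-o)).round(1)
print('nut top',J(T(230,252,45)),T(230,252,45).round(1),'wing ends',J(T(195,182,50)),J(T(263,314,50)))
print('nut scene',J(S(437,360,46)),'ends',J(S(446,305,54)),J(S(424,447,40)))
print('stop top edge top', J(T(333,160,87)),J(T(292,375,87)))
print('stop scene', J(S(457,235,87)),J(S(320,335,87)))
print('foot end', J(T(182,160,20)),J(T(152,333,20)))
print('carton corners', [J(T(*p,82)) for p in [(460,188),(712,232),(681,433),(424,387)]])
ob=robot.get_obs(); print(R.from_rotvec(ob['tool_rot']).as_matrix().round(3))
```

```text
top corners [[701.3, 117.3, 12.0], [615.0, -289.5, 12.0], [371.6, -237.6, 12.0], [459.0, 170.0, 12.0]] [np.float64(248.0), np.float64(415.8), np.float64(248.9), np.float64(416.9)]
scene corners [[707.2, 125.2, 12.0], [613.7, -284.6, 12.0], [372.4, -230.8, 12.0], [462.8, 176.9, 12.0]] [np.float64(249.9), np.float64(420.3), np.float64(247.3), np.float64(417.6)]
top origin [536.7 -60.   12. ] yaw -0.2101
 yaw from x -0.2121
scene origin [539.  -53.3  12. ] yaw -0.2213
 yaw from x -0.2138
nut top [ -1.1 102.5  33. ] [559.3  43.6  45. ] wing ends [ 36.6 131.9  38. ] [-34.9  74.8  38. ]
nut scene [  1.5 110.5  34. ] ends [-30.6  85.3  42. ] [ 52.5 152.1  28. ]
stop top edge top [60.1 50.2 75. ] [-69.1  49.   75. ]
stop scene [-60.1  63.7  75. ] [64.9 62.8 75. ]
foot end [ 53.  146.3   8. ] [-58.1 142.3   8. ]
carton corners [array([ 59. , -26.7,  70. ]), array([  61.8, -176.8,   70. ]), array([ -57.6, -178.9,   70. ]), array([-60.6, -27.9,  70. ])]
[[-0.953  0.304 -0.001]
 [ 0.304  0.953 -0.001]
 [ 0.    -0.002 -1.   ]]
```

```bash
cat >> h.py <<'E'
O=np.array([538.,-57.]); YAW=-0.214
JM=lambda: np.array([[np.cos(YAW),-np.sin(YAW)],[np.sin(YAW),np.cos(YAW)]])
def j2w(p): return O+JM()@np.array(p[:2],float)
def w2j(p): return JM().T@(np.array(p[:2])-O)
def plan(pj,z,ang,O_=None):
    """target TCP at jig xy, z, tool y direction world angle ang"""
    ob=robot.get_obs(); p=ob['tool_pos']; Rt=R.from_rotvec(ob['tool_rot']).as_matrix()
    t=np.r_[j2w(pj),z]; y=np.array([np.cos(ang),np.sin(ang),0]); zz=np.array([0,0,-1.]); x=np.cross(y,zz)
    Rg=np.c_[x,y,zz]; d=Rt.T@(t-p)/1000; rv=R.from_matrix(Rt.T@Rg).as_rotvec()
    print('t',round(ob['time_s'],2),'pos',p.round(1),'jig',w2j(p).round(1),'q',ob['qpos'].round(2),'F',ob['ft_force'].round(1),'M',ob['moment'].round(2),'w',round(ob['gripper_width'],1))
    print('d',d.round(4),'r',rv.round(4))
E
python3 - <<'E'
from h import *
plan((0,90),170,YAW)
E
```

```text
t 0.1 pos [174.5 547.3 213.7] jig [-483.5  513.3] q [ 1.05  0.16  1.6  -0.    1.39 -0.21] F [ 0.1  0.3 -0.4] M [ 0.03  0.04 -0.01] w 92.0
d [-0.5214 -0.3756  0.0442] r [-1.500e-03  9.000e-04  1.476e+00]
```

Request:
apply_moves([
  {"dx": -0.521, "dy": -0.376, "dz": 0.02, "rz": 1.476, "jaw": 0.43},
  {"dx": -0.521, "dy": -0.376, "dz": 0.02, "rz": 1.476, "jaw": 0.43},
  {"dx": -0.521, "dy": -0.376, "dz": 0.02, "rz": 1.476, "jaw": 0.43},
  {"dx": -0.521, "dy": -0.376, "dz": 0.02, "rz": 1.476, "jaw": 0.43},
  {"dx": -0.521, "dy": -0.376, "dz": 0.02, "rz": 1.476, "jaw": 0.43},
  {"dx": -0.521, "dy": -0.376, "dz": 0.02, "rz": 1.476, "jaw": 0.43},
  {"dx": -0.521, "dy": -0.376, "dz": 0.02, "rz": 1.476, "jaw": 0.43},
  {"dx": -0.521, "dy": -0.376, "dz": 0.02, "rz": 1.476, "jaw": 0.43},
])

```text
schema error: expected keys jaw, dx, dy, dz, rx, ry, rz
```

Run:
```python
from h import *
plan((0,90),190,YAW)
```

```text
t 0.1 pos [174.5 547.3 213.7] jig [-483.5  513.3] q [ 1.05  0.16  1.6  -0.    1.39 -0.21] F [ 0.1  0.3 -0.4] M [ 0.03  0.04 -0.01] w 92.0
d [-0.5214 -0.3756  0.0242] r [-1.500e-03  9.000e-04  1.476e+00]
```

All keys are required in each row.

Request:
apply_moves([
  {"dx": -0.521, "dy": -0.376, "dz": 0.02, "rx": 0, "ry": 0, "rz": 1.476, "jaw": 0.43},
  {"dx": -0.521, "dy": -0.376, "dz": 0.02, "rx": 0, "ry": 0, "rz": 1.476, "jaw": 0.43},
  {"dx": -0.521, "dy": -0.376, "dz": 0.02, "rx": 0, "ry": 0, "rz": 1.476, "jaw": 0.43},
  {"dx": -0.521, "dy": -0.376, "dz": 0.02, "rx": 0, "ry": 0, "rz": 1.476, "jaw": 0.43},
  {"dx": -0.521, "dy": -0.376, "dz": 0.02, "rx": 0, "ry": 0, "rz": 1.476, "jaw": 0.43},
  {"dx": -0.521, "dy": -0.376, "dz": 0.02, "rx": 0, "ry": 0, "rz": 1.476, "jaw": 0.43},
  {"dx": -0.521, "dy": -0.376, "dz": 0.02, "rx": 0, "ry": 0, "rz": 1.476, "jaw": 0.43},
  {"dx": -0.521, "dy": -0.376, "dz": 0.02, "rx": 0, "ry": 0, "rz": 1.476, "jaw": 0.43},
])

```text
time_s: 0.77
tool_pos: [373.1, 277.9, 203.7]
tool_rot: [1.919, 2.487, -0.002]
ft_force: [1.2, 0.0, -0.4]
gripper_width: 41.0
```

Run:
```python
from h import *
plan((0,90),190,YAW)
```

```text
t 0.77 pos [373.1 277.9 203.7] jig [-232.3  292.3] q [ 0.38 -0.12  1.91 -0.    1.36  0.12] F [ 1.2  0.  -0.4] M [-0.02  0.01 -0.  ] w 41.0
d [-0.2855  0.1155  0.0139] r [-0.0006  0.0012  0.4701]
```

Request:
apply_moves([
  {"dx": -0.286, "dy": 0.116, "dz": 0.014, "rx": 0, "ry": 0, "rz": 0.47, "jaw": 0.43},
  {"dx": -0.286, "dy": 0.116, "dz": 0.014, "rx": 0, "ry": 0, "rz": 0.47, "jaw": 0.43},
  {"dx": -0.286, "dy": 0.116, "dz": 0.014, "rx": 0, "ry": 0, "rz": 0.47, "jaw": 0.43},
  {"dx": -0.286, "dy": 0.116, "dz": 0.014, "rx": 0, "ry": 0, "rz": 0.47, "jaw": 0.43},
  {"dx": -0.286, "dy": 0.116, "dz": 0.014, "rx": 0, "ry": 0, "rz": 0.47, "jaw": 0.43},
  {"dx": -0.286, "dy": 0.116, "dz": 0.014, "rx": 0, "ry": 0, "rz": 0.47, "jaw": 0.43},
  {"dx": -0.286, "dy": 0.116, "dz": 0.014, "rx": 0, "ry": 0, "rz": 0.47, "jaw": 0.43},
  {"dx": -0.286, "dy": 0.116, "dz": 0.014, "rx": 0, "ry": 0, "rz": 0.47, "jaw": 0.43},
])

```text
time_s: 1.43
tool_pos: [559.5, 26.4, 189.2]
tool_rot: [2.448, 1.966, -0.003]
ft_force: [0.5, 0.4, 0.2]
gripper_width: 39.4
```

```bash
cat >> h.py <<'E'
def wsave(fn):
    ob=robot.get_obs(); f=save('wrist',fn)
    Tt=np.eye(4); Tt[:3,:3]=R.from_rotvec(ob['tool_rot']).as_matrix(); Tt[:3,3]=ob['tool_pos']
    f['view']=np.linalg.inv(Tt@np.array(f['T_tool_cam'])); np.save('pics/'+fn[:-4]+'.npy',f,allow_pickle=True); return f
E
python3 - <<'E'
from h import *
plan((0,90),170,YAW)
f=wsave('w1.png'); print(np.round(f['T_tool_cam'],3),f['vertical_fov'])
E
```

```text
t 1.43 pos [559.5  26.4 189.2] jig [ 3.3 86.1] q [-0.17  0.14  1.67 -0.    1.33  0.05] F [0.5 0.4 0.2] M [-0.04  0.07  0.01] w 39.4
d [ 0.0039 -0.0033  0.0192] r [-0.      0.0024 -0.0033]
[[-2.00000e-03 -9.72000e-01 -2.36000e-01  6.48950e+01]
 [ 1.00000e+00 -2.00000e-03  1.00000e-03 -2.31000e-01]
 [-1.00000e-03 -2.36000e-01  9.72000e-01 -1.70618e+02]
 [ 0.00000e+00  0.00000e+00  0.00000e+00  1.00000e+00]] 61.96158733969454
```

View pics/w1.png

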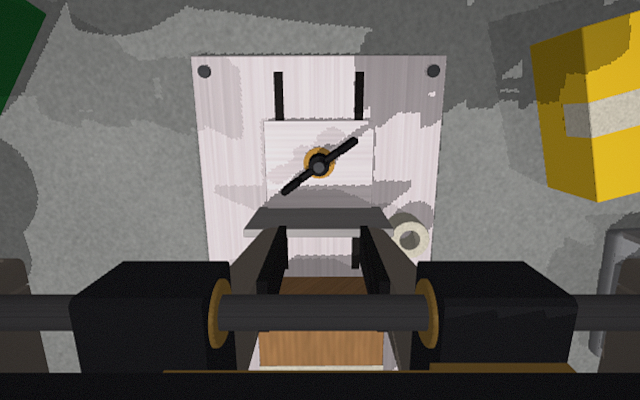

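Run:
```python
from h import *
f=load('w1')
for n,u,v,z in [('nut',319,166,46),('w1',284,191,54),('w2',357,139,54),('cornL',191,56,12),('cornR',446,56,12),('backL',246,230,87),('backR',393,230,87),('footL',265,121,20),('footR',368,121,20),('roll',411,237,47)]:
    p=onz(f,u,v,z); print(n,p.round(1),w2j(p).round(1))
```

```text
nut [560.4  47.2  46. ] [ -0.3 106.6]
w1 [523.4  32.4  54. ] [-33.2  84.3]
w2 [599.6  64.8  54. ] [ 34.4 132.1]
cornL [461.2 174.4  12. ] [-124.2  209.8]
cornR [703.1 120.6  12. ] [123.6 208.6]
backL [488.4  12.4  87. ] [-63.2  57.3]
backR [612.2 -15.2  87. ] [63.6 56.6]
footL [516.8  99.1  20. ] [-53.8 148. ]
footR [616.6  76.9  20. ] [ 48.4 147.5]
roll [634.1 -41.8  47. ] [90.7 35.3]
```

Frame agrees within ~1 mm. The nut is at jig (0,106.6), the stop back at y≈57 (about 84 mm to go) and the wings at about 35° from jig x. I'll descend behind the upright and push.

Request:
apply_moves([
  {"dx": 0.004, "dy": -0.003, "dz": 0.041, "rx": 0, "ry": 0, "rz": 0, "jaw": 0.43},
  {"dx": 0.004, "dy": -0.003, "dz": 0.082, "rx": 0, "ry": 0, "rz": 0, "jaw": 0.43},
  {"dx": 0.004, "dy": -0.003, "dz": 0.122, "rx": 0, "ry": 0, "rz": 0, "jaw": 0.43},
  {"dx": 0.004, "dy": -0.003, "dz": 0.122, "rx": 0, "ry": 0, "rz": 0, "jaw": 0.43},
  {"dx": 0.004, "dy": -0.003, "dz": 0.122, "rx": 0, "ry": 0, "rz": 0, "jaw": 0.43},
])

```text
time_s: 1.9
tool_pos: [555.7, 30.1, 65.1]
tool_rot: [-2.449, -1.965, 0.01]
ft_force: [0.7, -0.0, -0.4]
gripper_width: 39.8
```

Run:
```python
from h import *
plan((0,-17),66,YAW)
```

```text
t 1.9 pos [555.7  30.1  65.1] jig [-1.2 88.8] q [-0.16  0.28  1.77 -0.    1.1   0.06] F [ 0.7 -0.  -0.4] M [-0.07  0.04  0.01] w 39.8
d [-0.1058  0.0017 -0.0005] r [-0.0056  0.0034 -0.0045]
```

Request:
apply_moves([
  {"dx": -0.006, "dy": 0.001, "dz": 0, "rx": 0, "ry": 0, "rz": 0, "jaw": 0.43},
  {"dx": -0.012, "dy": 0.001, "dz": 0, "rx": 0, "ry": 0, "rz": 0, "jaw": 0.43},
  {"dx": -0.018, "dy": 0.001, "dz": 0, "rx": 0, "ry": 0, "rz": 0, "jaw": 0.43},
  {"dx": -0.022, "dy": 0.001, "dz": 0, "rx": 0, "ry": 0, "rz": 0, "jaw": 0.43},
  {"dx": -0.026, "dy": 0.001, "dz": 0, "rx": 0, "ry": 0, "rz": 0, "jaw": 0.43},
  {"dx": -0.03, "dy": 0.001, "dz": 0, "rx": 0, "ry": 0, "rz": 0, "jaw": 0.43},
  {"dx": -0.034, "dy": 0.001, "dz": 0, "rx": 0, "ry": 0, "rz": 0, "jaw": 0.43},
  {"dx": -0.038, "dy": 0.001, "dz": 0, "rx": 0, "ry": 0, "rz": 0, "jaw": 0.43},
])

```text
time_s: 2.57
tool_pos: [550.9, -6.1, 68.1]
tool_rot: [-2.45, -1.965, -0.001]
ft_force: [2.7, 8.7, 4.4]
gripper_width: 39.3
```

Run:
```python
from h import *
plan((0,-17),66,YAW)
```

```text
t 2.57 pos [550.9  -6.1  68.1] jig [ 1.8 52.5] q [-0.23  0.26  1.79  0.    1.09 -0.01] F [2.7 8.7 4.4] M [ 1.49 -0.41  0.2 ] w 39.3
d [-0.0695 -0.0015  0.002 ] r [ 0.0001 -0.0008 -0.0049]
```

Request:
apply_moves([
  {"dx": -0.005, "dy": -0.001, "dz": 0.001, "rx": 0, "ry": 0, "rz": 0, "jaw": 0.43},
  {"dx": -0.01, "dy": -0.001, "dz": 0.001, "rx": 0, "ry": 0, "rz": 0, "jaw": 0.43},
  {"dx": -0.015, "dy": -0.001, "dz": 0.001, "rx": 0, "ry": 0, "rz": 0, "jaw": 0.43},
  {"dx": -0.02, "dy": -0.001, "dz": 0.001, "rx": 0, "ry": 0, "rz": 0, "jaw": 0.43},
  {"dx": -0.025, "dy": -0.001, "dz": 0.001, "rx": 0, "ry": 0, "rz": 0, "jaw": 0.43},
  {"dx": -0.03, "dy": -0.001, "dz": 0.001, "rx": 0, "ry": 0, "rz": 0, "jaw": 0.43},
  {"dx": -0.035, "dy": -0.001, "dz": 0.001, "rx": 0, "ry": 0, "rz": 0, "jaw": 0.43},
  {"dx": -0.04, "dy": -0.001, "dz": 0.001, "rx": 0, "ry": 0, "rz": 0, "jaw": 0.43},
])

```text
time_s: 3.23
tool_pos: [542.6, -43.5, 68.5]
tool_rot: [-2.451, -1.965, -0.009]
ft_force: [3.6, 8.4, -1.2]
gripper_width: 39.4
```

Run:
```python
from h import *
plan((0,-17),66,YAW)
```

```text
t 3.23 pos [542.6 -43.5  68.5] jig [ 1.7 14.2] q [-0.31  0.24  1.81  0.01  1.09 -0.09] F [ 3.6  8.4 -1.2] M [ 1.54 -0.48  0.15] w 39.4
d [-0.0312 -0.0015  0.0023] r [ 0.0033 -0.0049 -0.0054]
```

Request:
apply_moves([
  {"dx": -0.004, "dy": -0.001, "dz": 0.001, "rx": 0, "ry": 0, "rz": 0, "jaw": 0.43},
  {"dx": -0.008, "dy": -0.001, "dz": 0.001, "rx": 0, "ry": 0, "rz": 0, "jaw": 0.43},
  {"dx": -0.011, "dy": -0.001, "dz": 0.001, "rx": 0, "ry": 0, "rz": 0, "jaw": 0.43},
  {"dx": -0.014, "dy": -0.001, "dz": 0.001, "rx": 0, "ry": 0, "rz": 0, "jaw": 0.43},
  {"dx": -0.017, "dy": -0.001, "dz": 0.001, "rx": 0, "ry": 0, "rz": 0, "jaw": 0.43},
  {"dx": -0.02, "dy": -0.001, "dz": 0.001, "rx": 0, "ry": 0, "rz": 0, "jaw": 0.43},
  {"dx": -0.022, "dy": -0.001, "dz": 0.001, "rx": 0, "ry": 0, "rz": 0, "jaw": 0.43},
  {"dx": -0.024, "dy": -0.001, "dz": 0.001, "rx": 0, "ry": 0, "rz": 0, "jaw": 0.43},
])

```text
time_s: 3.9
tool_pos: [537.9, -65.0, 68.5]
tool_rot: [-2.451, -1.963, -0.018]
ft_force: [5.0, 8.9, -1.3]
gripper_width: 39.4
```

Run:
```python
from h import *
plan((0,-17),66,YAW)
```

```text
t 3.9 pos [537.9 -65.   68.5] jig [ 1.6 -7.9] q [-0.35  0.23  1.82  0.01  1.08 -0.14] F [ 5.   8.9 -1.3] M [ 1.64 -0.77  0.19] w 39.4
d [-0.0092 -0.0016  0.0024] r [ 0.0065 -0.0096 -0.0061]
```

Request:
apply_moves([
  {"dx": -0.003, "dy": -0.001, "dz": 0.001, "rx": 0, "ry": 0, "rz": 0, "jaw": 0.43},
  {"dx": -0.004, "dy": -0.001, "dz": 0.001, "rx": 0, "ry": 0, "rz": 0, "jaw": 0.43},
  {"dx": -0.005, "dy": -0.001, "dz": 0.001, "rx": 0, "ry": 0, "rz": 0, "jaw": 0.43},
  {"dx": -0.006, "dy": -0.001, "dz": 0.001, "rx": 0, "ry": 0, "rz": 0, "jaw": 0.43},
  {"dx": -0.007, "dy": -0.001, "dz": 0.001, "rx": 0, "ry": 0, "rz": 0, "jaw": 0.43},
  {"dx": -0.008, "dy": -0.001, "dz": 0.001, "rx": 0, "ry": 0, "rz": 0, "jaw": 0.43},
])

```text
time_s: 4.4
tool_pos: [536.7, -70.8, 68.6]
tool_rot: [-2.451, -1.963, -0.027]
ft_force: [5.4, 8.9, -3.4]
gripper_width: 39.5
```

Run:
```python
from h import *
plan((0,-17),66,YAW)
wsave('w2.png')
save('top','top2.png')
cv2.imwrite('pics/crop2.png',cv2.resize(load('top2')['frame'][145:285,255:445,::-1],None,fx=4.2,fy=4.2,interpolation=cv2.INTER_CUBIC))
```

```text
t 4.4 pos [536.7 -70.8  68.6] jig [  1.6 -13.8] q [-0.36  0.23  1.83  0.02  1.08 -0.15] F [ 5.4  8.9 -3.4] M [ 1.59 -0.84  0.21] w 39.5
d [-0.0033 -0.0016  0.0025] r [ 0.0099 -0.0141 -0.0066]
```

View pics/w2.png

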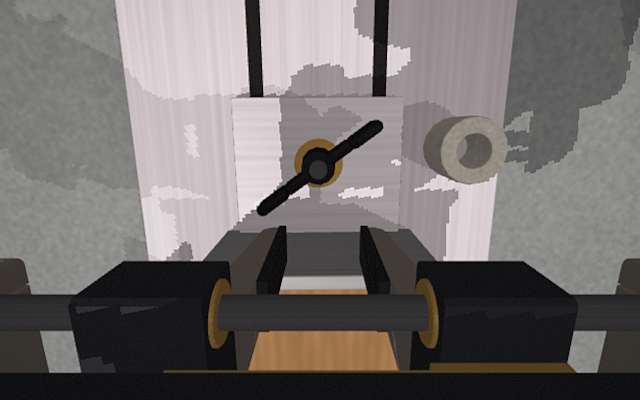

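View pics/crop2.png

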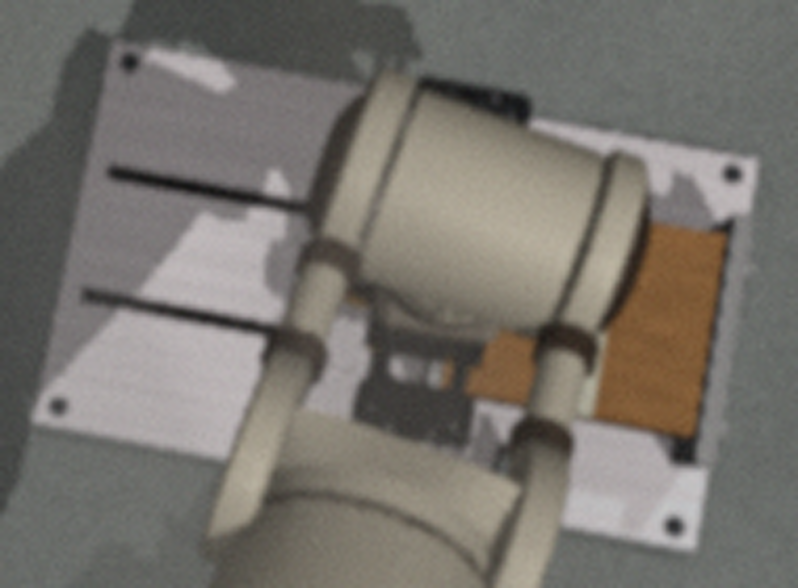

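The fingers still bear on the stop's back, and the carton is nearly at the fence. The force is still at sliding level, so I'll keep going until it rises.

Request:
apply_moves([
  {"dx": -0.002, "dy": -0.001, "dz": 0.001, "rx": 0, "ry": 0, "rz": 0, "jaw": 0.43},
  {"dx": -0.003, "dy": -0.001, "dz": 0.001, "rx": 0, "ry": 0, "rz": 0, "jaw": 0.43},
  {"dx": -0.004, "dy": -0.001, "dz": 0.001, "rx": 0, "ry": 0, "rz": 0, "jaw": 0.43},
  {"dx": -0.005, "dy": -0.001, "dz": 0.001, "rx": 0, "ry": 0, "rz": 0, "jaw": 0.43},
])

```text
time_s: 4.83
tool_pos: [536.3, -72.5, 68.6]
tool_rot: [-2.451, -1.96, -0.039]
ft_force: [8.0, 15.7, -3.0]
gripper_width: 39.6
```

Run:
```python
from h import *
plan((0,-17),66,YAW)
```

```text
t 4.83 pos [536.3 -72.5  68.6] jig [  1.6 -15.5] q [-0.37  0.22  1.83  0.03  1.08 -0.16] F [ 8.  15.7 -3. ] M [ 2.9  -1.17  0.29] w 39.6
d [-0.0015 -0.0017  0.0025] r [ 0.0133 -0.0211 -0.0077]
```

Request:
apply_moves([
  {"dx": -0.003, "dy": -0.001, "dz": 0.001, "rx": 0, "ry": 0, "rz": 0, "jaw": 0.43},
  {"dx": -0.004, "dy": -0.001, "dz": 0.001, "rx": 0, "ry": 0, "rz": 0, "jaw": 0.43},
  {"dx": -0.005, "dy": -0.001, "dz": 0.001, "rx": 0, "ry": 0, "rz": 0, "jaw": 0.43},
])

```text
time_s: 5.08
tool_pos: [536.3, -72.5, 68.6]
tool_rot: [-2.449, -1.956, -0.055]
ft_force: [10.0, 22.3, -2.0]
gripper_width: 39.3
```

Run:
```python
from h import *
plan((0,-17),66,YAW)
```

```text
t 5.08 pos [536.3 -72.5  68.6] jig [  1.7 -15.5] q [-0.38  0.22  1.83  0.04  1.08 -0.17] F [10.  22.3 -2. ] M [ 3.89 -1.48  0.37] w 39.3
d [-0.0016 -0.0017  0.0025] r [ 0.0169 -0.0314 -0.0091]
```

It has stalled at 24 N with no movement, so the stop is snug against the carton and fence. I'll back off, rise and look.

Request:
apply_moves([
  {"dx": 0.01, "dy": -0.001, "dz": 0, "rx": 0, "ry": 0, "rz": 0, "jaw": 0.43},
  {"dx": 0.025, "dy": -0.001, "dz": -0.005, "rx": 0, "ry": 0, "rz": 0, "jaw": 0.43},
  {"dx": 0.035, "dy": -0.001, "dz": -0.04, "rx": 0.017, "ry": -0.031, "rz": -0.009, "jaw": 0.43},
  {"dx": 0.035, "dy": -0.001, "dz": -0.08, "rx": 0.017, "ry": -0.031, "rz": -0.009, "jaw": 0.43},
  {"dx": 0.035, "dy": -0.001, "dz": -0.1, "rx": 0.017, "ry": -0.031, "rz": -0.009, "jaw": 0.43},
  {"dx": 0.035, "dy": -0.001, "dz": -0.1, "rx": 0.017, "ry": -0.031, "rz": -0.009, "jaw": 0.43},
  {"dx": 0.035, "dy": -0.001, "dz": -0.1, "rx": 0.017, "ry": -0.031, "rz": -0.009, "jaw": 0.43},
])

```text
time_s: 5.67
tool_pos: [542.1, -41.6, 172.1]
tool_rot: [2.443, 1.969, 0.004]
ft_force: [0.0, 0.8, -0.1]
gripper_width: 39.6
```

Run:
```python
from h import *
plan((0,21),168,YAW)
wsave('w3.png'); save('scene','scene3.png')
cv2.imwrite('pics/crop3.png',cv2.resize(load('scene3')['frame'][145:295,225:395,::-1],None,fx=4,fy=4,interpolation=cv2.INTER_CUBIC))
```

```text
t 5.67 pos [542.1 -41.6 172.1] jig [ 0.7 15.9] q [-0.3   0.11  1.74  0.    1.29 -0.08] F [ 0.   0.8 -0.1] M [-0.09  0.09 -0.06] w 39.6
d [ 0.0051 -0.0007  0.0041] r [ 0.0049  0.0003 -0.0003]
```

View pics/w3.png

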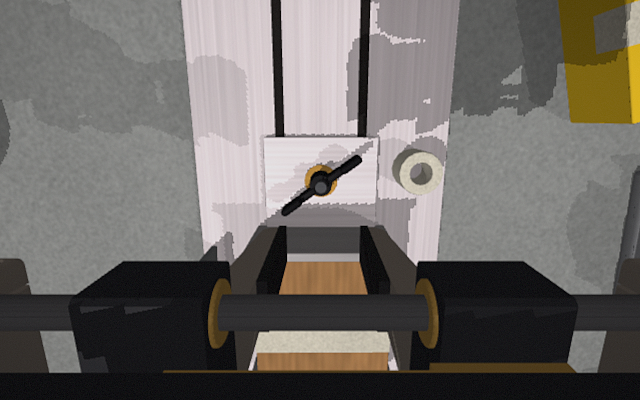

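View pics/crop3.png

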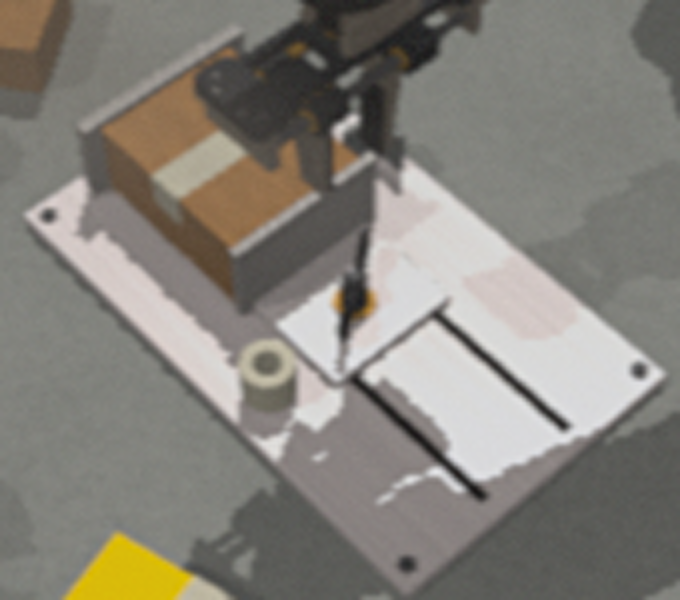

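The carton looks snug and square: the stop's face lies on the carton and the carton on the fence. Wrist view: hub at (320,187), wing ends at (285,213) and (358,158).

```bash
cat > nut.py <<'E'
from h import *
import sys
def nut(fn,roi):
    f=load(fn); u0,v0,u1,v1=roi
    g=f['frame'].max(2).astype(int); m=np.zeros(g.shape,np.uint8); m[v0:v1,u0:u1]=(g[v0:v1,u0:u1]<45)*255
    n,l,st,ce=cv2.connectedComponentsWithStats(m); i=1+np.argmax(st[1:,4]); 
    ys,xs=np.nonzero(l==i); P=np.array([w2j(onz(f,u,v,48)) for u,v in zip(xs,ys)])
    c=P.mean(0); w,V=np.linalg.eigh(np.cov((P-c).T)); a=np.degrees(np.arctan2(V[1,1],V[0,1]))%180
    q=(P-c)@V[:,1]; print('px',len(xs),'centroid jig',c.round(1),'mid',(c+V[:,1]*(q.max()+q.min())/2).round(1),'len',(q.max()-q.min()).round(1),'ang deg',round(a,1))
E
python3 - <<'E'
from nut import *
nut('w3',(266,140,376,222)); nut('w1',(266,125,370,205))
f=load('w3')
for n,u,v,z in [('nut',320,187,46),('footL',265,137,20),('footR',377,137,20),('w',285,213,54),('w',358,158,54)]:
    p=onz(f,u,v,z); print(n,w2j(p).round(1))
plan((0,23),168,YAW+np.radians(81))
E
```

```text
px 943 centroid jig [-0.9 23.5] mid [-2.2 22.5] len 87.5 ang deg 36.1
px 794 centroid jig [ -0.5 108.3] mid [ -1.6 107.4] len 87.8 ang deg 36.1
nut [-1.3 19.9]
footL [-53.6  63.3]
footR [53.2 63.1]
w [-32.9  -2.3]
w [31.8 47.1]
t 5.77 pos [540.  -41.  168.8] jig [-1.4 16.1] q [-0.3   0.11  1.74  0.    1.29 -0.08] F [ 0.2 -0.5 -0.6] M [-0.06  0.1  -0.02] w 39.8
d [0.0069 0.0014 0.0008] r [-1.0000e-03 -1.4000e-03 -1.4143e+00]
```

Request:
apply_moves([
  {"dx": 0.006, "dy": 0.001, "dz": 0.01, "rx": 0, "ry": 0, "rz": -1.414, "jaw": 0.48},
  {"dx": 0.006, "dy": 0.001, "dz": 0.02, "rx": 0, "ry": 0, "rz": -1.414, "jaw": 0.48},
  {"dx": 0.006, "dy": 0.001, "dz": 0.03, "rx": 0, "ry": 0, "rz": -1.414, "jaw": 0.48},
  {"dx": 0.006, "dy": 0.001, "dz": 0.04, "rx": 0, "ry": 0, "rz": -1.414, "jaw": 0.48},
  {"dx": 0.006, "dy": 0.001, "dz": 0.05, "rx": 0, "ry": 0, "rz": -1.414, "jaw": 0.48},
  {"dx": 0.006, "dy": 0.001, "dz": 0.06, "rx": 0, "ry": 0, "rz": -1.414, "jaw": 0.48},
  {"dx": 0.006, "dy": 0.001, "dz": 0.07, "rx": 0, "ry": 0, "rz": -1.414, "jaw": 0.48},
  {"dx": 0.006, "dy": 0.001, "dz": 0.07, "rx": 0, "ry": 0, "rz": -1.414, "jaw": 0.48},
])

```text
time_s: 6.43
tool_pos: [538.9, -34.7, 94.5]
tool_rot: [-1.19, -2.898, 0.001]
ft_force: [-0.8, 0.2, -1.3]
gripper_width: 44.2
```

Run:
```python
from h import *
plan((-0.5,21.7),98,YAW+np.radians(81))
```

```text
t 6.43 pos [538.9 -34.7  94.5] jig [-3.8 22. ] q [-0.29  0.2   1.8   0.    1.15 -1.08] F [-0.8  0.2 -1.3] M [-0.07  0.04  0.03] w 44.2
d [-0.0029  0.0015 -0.0036] r [-0.0022 -0.0089 -0.4081]
```

Request:
apply_moves([
  {"dx": -0.003, "dy": 0.0015, "dz": -0.004, "rx": 0, "ry": -0.009, "rz": -0.408, "jaw": 0.48},
  {"dx": -0.003, "dy": 0.0015, "dz": -0.004, "rx": 0, "ry": -0.009, "rz": -0.408, "jaw": 0.48},
  {"dx": -0.003, "dy": 0.0015, "dz": -0.004, "rx": 0, "ry": -0.009, "rz": -0.408, "jaw": 0.48},
  {"dx": -0.003, "dy": 0.0015, "dz": -0.004, "rx": 0, "ry": -0.009, "rz": -0.408, "jaw": 0.48},
  {"dx": -0.003, "dy": 0.0015, "dz": -0.004, "rx": 0, "ry": -0.009, "rz": -0.408, "jaw": 0.48},
  {"dx": -0.003, "dy": 0.0015, "dz": -0.004, "rx": 0, "ry": -0.009, "rz": -0.408, "jaw": 0.48},
])

```text
time_s: 6.93
tool_pos: [541.0, -35.6, 97.0]
tool_rot: [-0.582, -3.084, 0.003]
ft_force: [0.2, 0.5, 0.0]
gripper_width: 43.7
```

Run:
```python
from h import *
plan((-0.5,21.7),35,YAW+np.radians(81))
f=wsave('w4.png'); 
print(proj(f,np.r_[j2w((-.5,21.7)),46]))
```

```text
t 6.93 pos [541.  -35.6  97. ] jig [-1.6 21.5] q [-0.29  0.2   1.8  -0.    1.15 -1.48] F [0.2 0.5 0. ] M [0.02 0.01 0.01] w 43.7
d [-0.0012  0.0005  0.062 ] r [-0.0024 -0.003  -0.0019]
[325.09177561 217.35335967]
```

View pics/w4.png

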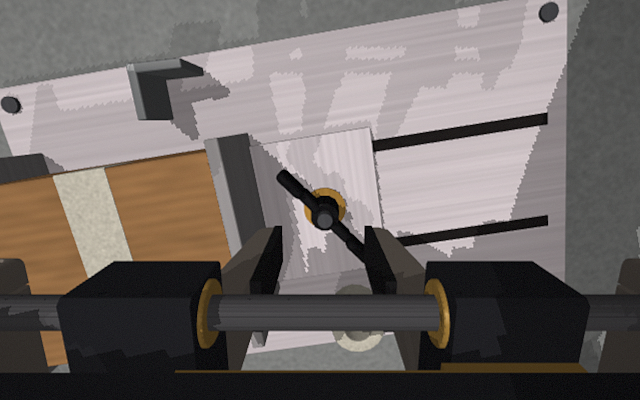

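The projected nut centre matches the hub top at (325,218), and the wings lie between the fingers with clearance. I'll descend slowly.

Request:
apply_moves([
  {"dx": -0.001, "dy": 0.0005, "dz": 0.015, "rx": 0, "ry": -0.003, "rz": 0, "jaw": 0.48},
  {"dx": -0.001, "dy": 0.0005, "dz": 0.03, "rx": 0, "ry": -0.003, "rz": 0, "jaw": 0.48},
  {"dx": -0.001, "dy": 0.0005, "dz": 0.042, "rx": 0, "ry": -0.003, "rz": 0, "jaw": 0.48},
  {"dx": -0.001, "dy": 0.0005, "dz": 0.05, "rx": 0, "ry": -0.003, "rz": 0, "jaw": 0.48},
  {"dx": -0.001, "dy": 0.0005, "dz": 0.057, "rx": 0, "ry": -0.003, "rz": 0, "jaw": 0.48},
  {"dx": -0.001, "dy": 0.0005, "dz": 0.06, "rx": 0, "ry": -0.003, "rz": 0, "jaw": 0.48},
  {"dx": -0.001, "dy": 0.0005, "dz": 0.06, "rx": 0, "ry": -0.003, "rz": 0, "jaw": 0.48},
])

```text
time_s: 7.57
tool_pos: [541.8, -35.5, 36.6]
tool_rot: [-0.582, -3.086, 0.004]
ft_force: [0.0, -0.1, 0.2]
gripper_width: 43.9
```

Run:
```python
from h import *
plan((-0.5,21.7),36,YAW+np.radians(81))
```

```text
t 7.57 pos [541.8 -35.5  36.6] jig [-0.8 21.8] q [-0.29  0.29  1.82 -0.    1.03 -1.48] F [ 0.  -0.1  0.2] M [-0.02  0.02 -0.01] w 43.9
d [-0.0003 -0.      0.0006] r [-0.0025 -0.0006 -0.002 ]
```

Request:
apply_moves([
  {"dx": 0, "dy": 0, "dz": 0, "rx": 0, "ry": 0, "rz": 0.1, "jaw": 0.48},
  {"dx": 0, "dy": 0, "dz": 0, "rx": 0, "ry": 0, "rz": 0.2, "jaw": 0.48},
  {"dx": 0, "dy": 0, "dz": 0, "rx": 0, "ry": 0, "rz": 0.3, "jaw": 0.48},
  {"dx": 0, "dy": 0, "dz": 0, "rx": 0, "ry": 0, "rz": 0.4, "jaw": 0.48},
  {"dx": 0, "dy": 0, "dz": 0, "rx": 0, "ry": 0, "rz": 0.5, "jaw": 0.48},
  {"dx": 0, "dy": 0, "dz": 0, "rx": 0, "ry": 0, "rz": 0.6, "jaw": 0.48},
  {"dx": 0, "dy": 0, "dz": 0, "rx": 0, "ry": 0, "rz": 0.7, "jaw": 0.48},
  {"dx": 0, "dy": 0, "dz": 0, "rx": 0, "ry": 0, "rz": 0.8, "jaw": 0.48},
])

```text
time_s: 8.23
tool_pos: [541.9, -35.0, 37.2]
tool_rot: [-1.745, -2.612, 0.003]
ft_force: [-1.3, 1.4, -0.0]
gripper_width: 43.7
```

Run:
```python
from h import *
plan((-0.5,21.7),36,YAW)
wsave('w5.png')
```

```text
t 8.23 pos [541.9 -35.   37.2] jig [-0.9 22.3] q [-0.29  0.29  1.82 -0.    1.03 -0.68] F [-1.3  1.4 -0. ] M [ 0.35  0.22 -0.  ] w 43.7
d [-0.0007 -0.      0.0012] r [-0.0015  0.0012  0.6068]
```

View pics/w5.png

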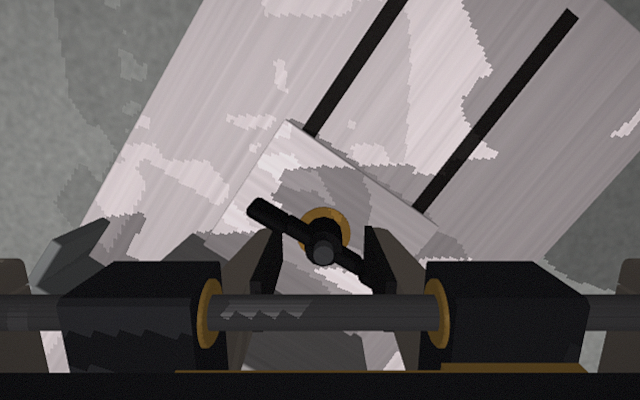

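Both wings touch the fingers and the nut is turning under a force of only about 2 N. I'll continue the stroke.

Request:
apply_moves([
  {"dx": 0, "dy": 0, "dz": 0, "rx": 0, "ry": 0, "rz": 0.11, "jaw": 0.48},
  {"dx": 0, "dy": 0, "dz": 0, "rx": 0, "ry": 0, "rz": 0.22, "jaw": 0.48},
  {"dx": 0, "dy": 0, "dz": 0, "rx": 0, "ry": 0, "rz": 0.33, "jaw": 0.48},
  {"dx": 0, "dy": 0, "dz": 0, "rx": 0, "ry": 0, "rz": 0.44, "jaw": 0.48},
  {"dx": 0, "dy": 0, "dz": 0, "rx": 0, "ry": 0, "rz": 0.55, "jaw": 0.48},
  {"dx": 0, "dy": 0, "dz": 0, "rx": 0, "ry": 0, "rz": 0.66, "jaw": 0.48},
  {"dx": 0, "dy": 0, "dz": 0, "rx": 0, "ry": 0, "rz": 0.77, "jaw": 0.48},
  {"dx": 0, "dy": 0, "dz": 0, "rx": 0, "ry": 0, "rz": 0.88, "jaw": 0.48},
])

```text
time_s: 8.95
tool_pos: [542.0, -34.9, 37.5]
tool_rot: [2.697, 1.61, -0.002]
ft_force: [-0.3, 0.9, -1.6]
gripper_width: 44.0
```

Run:
```python
from h import *
plan((-0.5,21.7),36,YAW)
```

```text
t 8.95 pos [542.  -34.9  37.5] jig [-0.8 22.4] q [-0.29  0.29  1.82 -0.    1.03  0.21] F [-0.3  0.9 -1.6] M [0.1  0.19 0.04] w 44.0
d [-0.0006  0.0005  0.0015] r [-0.0006  0.0015 -0.2806]
```

Request:
apply_moves([
  {"dx": 0, "dy": 0, "dz": 0.001, "rx": 0, "ry": 0, "rz": 0.11, "jaw": 0.48},
  {"dx": 0, "dy": 0, "dz": 0.001, "rx": 0, "ry": 0, "rz": 0.22, "jaw": 0.48},
  {"dx": 0, "dy": 0, "dz": 0.001, "rx": 0, "ry": 0, "rz": 0.33, "jaw": 0.48},
  {"dx": 0, "dy": 0, "dz": 0.001, "rx": 0, "ry": 0, "rz": 0.44, "jaw": 0.48},
  {"dx": 0, "dy": 0, "dz": 0.001, "rx": 0, "ry": 0, "rz": 0.55, "jaw": 0.48},
  {"dx": 0, "dy": 0, "dz": 0.001, "rx": 0, "ry": 0, "rz": 0.66, "jaw": 0.48},
  {"dx": 0, "dy": 0, "dz": 0.001, "rx": 0, "ry": 0, "rz": 0.77, "jaw": 0.48},
  {"dx": 0, "dy": 0, "dz": 0.001, "rx": 0, "ry": 0, "rz": 0.88, "jaw": 0.48},
])

```text
time_s: 9.62
tool_pos: [542.1, -35.0, 37.2]
tool_rot: [3.126, 0.303, -0.002]
ft_force: [-1.4, 0.9, 1.2]
gripper_width: 44.2
```

Run:
```python
from h import *
plan((-0.5,21.7),36,YAW)
```

```text
t 9.62 pos [542.1 -35.   37.2] jig [-0.7 22.4] q [-0.29  0.29  1.82 -0.    1.03  1.09] F [-1.4  0.9  1.2] M [0.11 0.47 0.07] w 44.2
d [-0.0001  0.0007  0.0012] r [ 3.0000e-04  1.9000e-03 -1.1635e+00]
```

Request:
apply_moves([
  {"dx": 0, "dy": 0, "dz": 0.001, "rx": 0, "ry": 0, "rz": 0.11, "jaw": 0.48},
  {"dx": 0, "dy": 0, "dz": 0.001, "rx": 0, "ry": 0, "rz": 0.22, "jaw": 0.48},
  {"dx": 0, "dy": 0, "dz": 0.001, "rx": 0, "ry": 0, "rz": 0.33, "jaw": 0.48},
  {"dx": 0, "dy": 0, "dz": 0.001, "rx": 0, "ry": 0, "rz": 0.44, "jaw": 0.48},
  {"dx": 0, "dy": 0, "dz": 0.001, "rx": 0, "ry": 0, "rz": 0.55, "jaw": 0.48},
  {"dx": 0, "dy": 0, "dz": 0.001, "rx": 0, "ry": 0, "rz": 0.66, "jaw": 0.48},
  {"dx": 0, "dy": 0, "dz": 0.001, "rx": 0, "ry": 0, "rz": 0.77, "jaw": 0.48},
  {"dx": 0, "dy": 0, "dz": 0.001, "rx": 0, "ry": 0, "rz": 0.88, "jaw": 0.48},
])

```text
time_s: 10.28
tool_pos: [542.1, -34.9, 36.8]
tool_rot: [2.955, -1.061, -0.001]
ft_force: [-2.4, 1.4, 1.2]
gripper_width: 44.2
```

Run:
```python
from h import *
plan((-0.5,21.7),36,YAW)
wsave('w6.png')
```

```text
t 10.28 pos [542.1 -34.9  36.8] jig [-0.7 22.4] q [-0.29  0.29  1.82 -0.    1.03  1.98] F [-2.4  1.4  1.2] M [0.18 0.52 0.06] w 44.2
d [0.0005 0.0006 0.0008] r [ 1.2000e-03  1.9000e-03 -2.0464e+00]
```

View pics/w6.png

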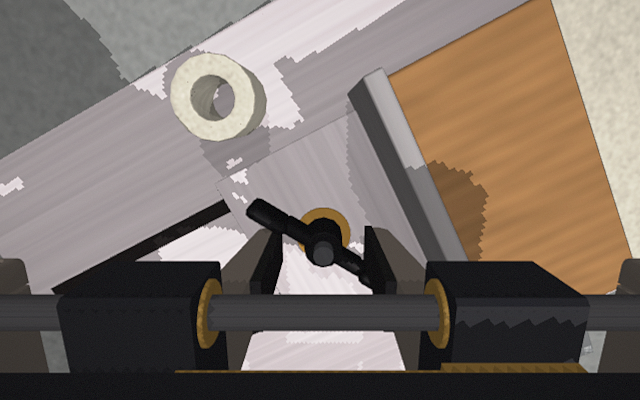

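Request:
apply_moves([
  {"dx": 0, "dy": 0, "dz": 0.001, "rx": 0, "ry": 0, "rz": 0.1, "jaw": 0.48},
  {"dx": 0, "dy": 0, "dz": 0.001, "rx": 0, "ry": 0, "rz": 0.2, "jaw": 0.48},
  {"dx": 0, "dy": 0, "dz": 0.001, "rx": 0, "ry": 0, "rz": 0.3, "jaw": 0.48},
  {"dx": 0, "dy": 0, "dz": 0.001, "rx": 0, "ry": 0, "rz": 0.4, "jaw": 0.48},
  {"dx": 0, "dy": 0, "dz": 0.001, "rx": 0, "ry": 0, "rz": 0.5, "jaw": 0.48},
  {"dx": 0, "dy": 0, "dz": 0.001, "rx": 0, "ry": 0, "rz": 0.6, "jaw": 0.48},
  {"dx": 0, "dy": 0, "dz": 0.001, "rx": 0, "ry": 0, "rz": 0.7, "jaw": 0.48},
  {"dx": 0, "dy": 0, "dz": 0.001, "rx": 0, "ry": 0, "rz": 0.8, "jaw": 0.48},
])

```text
time_s: 11.0
tool_pos: [542.4, -35.1, 36.4]
tool_rot: [2.303, -2.134, 0.001]
ft_force: [-1.8, 0.7, 1.3]
gripper_width: 44.3
```

Run:
```python
from h import *
plan((-0.5,21.7),36,YAW)
f=wsave('w7.png')
for n in ('w5','w6','w7'):
    f=load(n); g=f['frame'].max(2)
```

```text
t 11.0 pos [542.4 -35.1  36.4] jig [-0.3 22.3] q [-0.29  0.29  1.82 -0.    1.03  2.78] F [-1.8  0.7  1.3] M [0.16 0.39 0.  ] w 44.3
d [0.0006 0.0003 0.0004] r [ 2.7000e-03  7.0000e-04 -2.8518e+00]
```

View pics/w7.png

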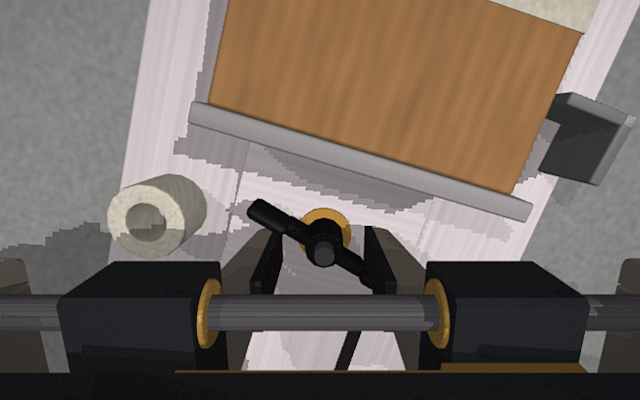

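The relative view is unchanged, so the nut has followed, about 4 rad in all. The wrist is near its limit, so I'll back off, rise, rotate back and take a second stroke.

Request:
apply_moves([
  {"dx": 0, "dy": 0, "dz": 0, "rx": 0, "ry": 0, "rz": -0.1, "jaw": 0.48},
  {"dx": 0, "dy": 0, "dz": -0.015, "rx": 0, "ry": 0, "rz": -0.18, "jaw": 0.48},
  {"dx": 0, "dy": 0, "dz": -0.04, "rx": 0, "ry": 0, "rz": -0.2, "jaw": 0.48},
  {"dx": 0, "dy": 0, "dz": -0.05, "rx": 0, "ry": 0, "rz": -0.3, "jaw": 0.48},
  {"dx": 0, "dy": 0, "dz": -0.05, "rx": 0, "ry": 0, "rz": -0.42, "jaw": 0.48},
  {"dx": 0, "dy": 0, "dz": -0.05, "rx": 0, "ry": 0, "rz": -0.54, "jaw": 0.48},
  {"dx": 0, "dy": 0, "dz": -0.05, "rx": 0, "ry": 0, "rz": -0.66, "jaw": 0.48},
  {"dx": 0, "dy": 0, "dz": -0.05, "rx": 0, "ry": 0, "rz": -0.78, "jaw": 0.48},
])

```text
time_s: 11.72
tool_pos: [543.1, -35.3, 87.1]
tool_rot: [2.945, -1.088, 0.003]
ft_force: [0.1, 0.5, -0.5]
gripper_width: 44.1
```

Request:
apply_moves([
  {"dx": 0, "dy": 0, "dz": 0, "rx": 0, "ry": 0, "rz": -0.12, "jaw": 0.48},
  {"dx": 0, "dy": 0, "dz": 0, "rx": 0, "ry": 0, "rz": -0.24, "jaw": 0.48},
  {"dx": 0, "dy": 0, "dz": 0, "rx": 0, "ry": 0, "rz": -0.36, "jaw": 0.48},
  {"dx": 0, "dy": 0, "dz": 0, "rx": 0, "ry": 0, "rz": -0.48, "jaw": 0.48},
  {"dx": 0, "dy": 0, "dz": 0, "rx": 0, "ry": 0, "rz": -0.6, "jaw": 0.48},
  {"dx": 0, "dy": 0, "dz": 0, "rx": 0, "ry": 0, "rz": -0.72, "jaw": 0.48},
  {"dx": 0, "dy": 0, "dz": 0, "rx": 0, "ry": 0, "rz": -0.84, "jaw": 0.48},
  {"dx": 0, "dy": 0, "dz": 0, "rx": 0, "ry": 0, "rz": -0.96, "jaw": 0.48},
])

```text
time_s: 12.38
tool_pos: [543.7, -35.6, 87.7]
tool_rot: [3.111, 0.412, 0.004]
ft_force: [-1.0, 0.5, -0.1]
gripper_width: 44.1
```

Request:
apply_moves([
  {"dx": 0, "dy": 0, "dz": 0, "rx": 0, "ry": 0, "rz": -0.12, "jaw": 0.48},
  {"dx": 0, "dy": 0, "dz": 0, "rx": 0, "ry": 0, "rz": -0.24, "jaw": 0.48},
  {"dx": 0, "dy": 0, "dz": 0, "rx": 0, "ry": 0, "rz": -0.36, "jaw": 0.48},
  {"dx": 0, "dy": 0, "dz": 0, "rx": 0, "ry": 0, "rz": -0.48, "jaw": 0.48},
  {"dx": 0, "dy": 0, "dz": 0, "rx": 0, "ry": 0, "rz": -0.6, "jaw": 0.48},
  {"dx": 0, "dy": 0, "dz": 0, "rx": 0, "ry": 0, "rz": -0.72, "jaw": 0.48},
  {"dx": 0, "dy": 0, "dz": 0, "rx": 0, "ry": 0, "rz": -0.84, "jaw": 0.48},
  {"dx": 0, "dy": 0, "dz": 0, "rx": 0, "ry": 0, "rz": -0.96, "jaw": 0.48},
])

```text
time_s: 13.05
tool_pos: [544.3, -35.8, 88.2]
tool_rot: [2.557, 1.816, 0.002]
ft_force: [-0.1, 0.3, -0.2]
gripper_width: 44.2
```

Run:
```python
from h import *
plan((-0.5,21.7),86,YAW+np.radians(44))
wsave('w8.png')
```

```text
t 13.05 pos [544.3 -35.8  88.2] jig [ 1.7 22. ] q [-0.29  0.21  1.8  -0.    1.12  0.05] F [-0.1  0.3 -0.2] M [-0.06  0.08 -0.04] w 44.2
d [-0.0006 -0.0021  0.0022] r [ 0.0039  0.0041 -0.8895]
```

View pics/w8.png

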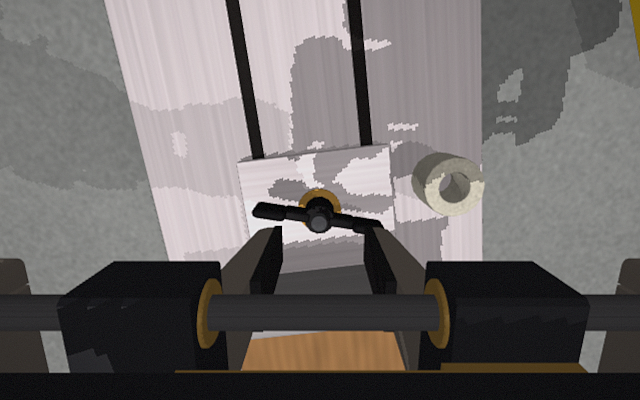

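The wing is now at about -16° in the jig frame, as expected. I'll go on to 60° behind it.

Request:
apply_moves([
  {"dx": -0.0005, "dy": -0.002, "dz": 0, "rx": 0.004, "ry": 0.004, "rz": -0.12, "jaw": 0.48},
  {"dx": -0.0005, "dy": -0.002, "dz": 0, "rx": 0.004, "ry": 0.004, "rz": -0.24, "jaw": 0.48},
  {"dx": -0.0005, "dy": -0.002, "dz": 0, "rx": 0.004, "ry": 0.004, "rz": -0.36, "jaw": 0.48},
  {"dx": -0.0005, "dy": -0.002, "dz": 0, "rx": 0.004, "ry": 0.004, "rz": -0.48, "jaw": 0.48},
  {"dx": -0.0005, "dy": -0.002, "dz": 0, "rx": 0.004, "ry": 0.004, "rz": -0.6, "jaw": 0.48},
  {"dx": -0.0005, "dy": -0.002, "dz": 0, "rx": 0.004, "ry": 0.004, "rz": -0.72, "jaw": 0.48},
  {"dx": -0.0005, "dy": -0.002, "dz": 0, "rx": 0.004, "ry": 0.004, "rz": -0.84, "jaw": 0.48},
  {"dx": -0.0005, "dy": -0.002, "dz": 0, "rx": 0.004, "ry": 0.004, "rz": -0.89, "jaw": 0.48},
])

```text
time_s: 13.77
tool_pos: [542.7, -35.8, 88.6]
tool_rot: [1.511, 2.753, -0.0]
ft_force: [-0.5, 0.3, 0.2]
gripper_width: 43.8
```

Run:
```python
from h import *
plan((-0.5,21.7),36,YAW+np.radians(44))
f=wsave('w9.png'); print(proj(f,np.r_[j2w((-.5,21.7)),46]))
```

```text
t 13.77 pos [542.7 -35.8  88.6] jig [ 0.1 21.7] q [-0.29  0.21  1.8  -0.    1.13 -0.85] F [-0.5  0.3  0.2] M [-0.06 -0.01  0.  ] w 43.8
d [ 0.0005 -0.0004  0.0526] r [0.0004 0.0011 0.0128]
[323.46634568 217.76151737]
```

View pics/w9.png

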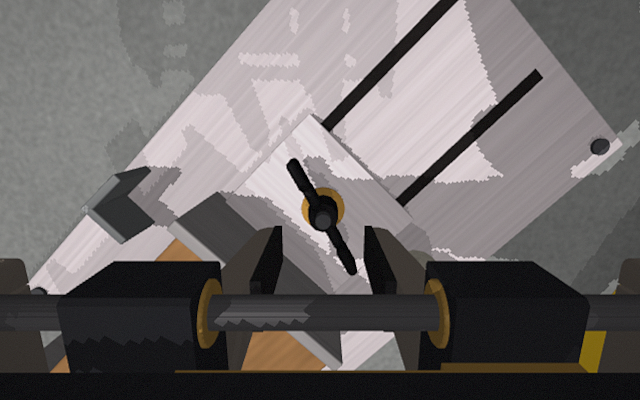

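The hub is at (323,220), against a prediction of (323,218). The wings are about 60° from the finger line, so it is clear to descend.

Request:
apply_moves([
  {"dx": 0, "dy": 0, "dz": 0.015, "rx": 0, "ry": 0, "rz": 0, "jaw": 0.48},
  {"dx": 0, "dy": 0, "dz": 0.03, "rx": 0, "ry": 0, "rz": 0, "jaw": 0.48},
  {"dx": 0, "dy": 0, "dz": 0.042, "rx": 0, "ry": 0, "rz": 0, "jaw": 0.48},
  {"dx": 0, "dy": 0, "dz": 0.05, "rx": 0, "ry": 0, "rz": 0, "jaw": 0.48},
  {"dx": 0, "dy": 0, "dz": 0.052, "rx": 0, "ry": 0, "rz": 0, "jaw": 0.48},
  {"dx": 0, "dy": 0, "dz": 0.052, "rx": 0, "ry": 0, "rz": 0.1, "jaw": 0.48},
  {"dx": 0, "dy": 0, "dz": 0.052, "rx": 0, "ry": 0, "rz": 0.2, "jaw": 0.48},
  {"dx": 0, "dy": 0, "dz": 0.052, "rx": 0, "ry": 0, "rz": 0.3, "jaw": 0.48},
])

```text
time_s: 14.48
tool_pos: [543.2, -36.0, 37.1]
tool_rot: [1.912, 2.49, 0.001]
ft_force: [0.1, -0.4, 0.4]
gripper_width: 44.4
```

Run:
```python
from h import *
plan((-0.5,21.7),36,YAW)
```

```text
t 14.48 pos [543.2 -36.   37.1] jig [ 0.7 21.6] q [-0.29  0.29  1.82 -0.    1.03 -0.55] F [ 0.1 -0.4  0.4] M [-0.06  0.09 -0.01] w 44.4
d [ 0.0006 -0.001   0.0011] r [0.0018 0.001  0.4754]
```

Request:
apply_moves([
  {"dx": 0.0005, "dy": -0.001, "dz": 0.001, "rx": 0, "ry": 0, "rz": 0.1, "jaw": 0.48},
  {"dx": 0.0005, "dy": -0.001, "dz": 0.001, "rx": 0, "ry": 0, "rz": 0.2, "jaw": 0.48},
  {"dx": 0.0005, "dy": -0.001, "dz": 0.001, "rx": 0, "ry": 0, "rz": 0.3, "jaw": 0.48},
  {"dx": 0.0005, "dy": -0.001, "dz": 0.001, "rx": 0, "ry": 0, "rz": 0.4, "jaw": 0.48},
  {"dx": 0.0005, "dy": -0.001, "dz": 0.001, "rx": 0, "ry": 0, "rz": 0.5, "jaw": 0.48},
  {"dx": 0.0005, "dy": -0.001, "dz": 0.001, "rx": 0, "ry": 0, "rz": 0.6, "jaw": 0.48},
  {"dx": 0.0005, "dy": -0.001, "dz": 0.001, "rx": 0, "ry": 0, "rz": 0.7, "jaw": 0.48},
  {"dx": 0.0005, "dy": -0.001, "dz": 0.001, "rx": 0, "ry": 0, "rz": 0.8, "jaw": 0.48},
])

```text
time_s: 15.15
tool_pos: [542.5, -35.8, 36.7]
tool_rot: [2.734, 1.543, 0.002]
ft_force: [-1.6, 0.7, 0.4]
gripper_width: 44.3
```

Run:
```python
from h import *
plan((-0.5,21.7),36,YAW)
```

```text
t 15.15 pos [542.5 -35.8  36.7] jig [-0.1 21.7] q [-0.29  0.29  1.83 -0.    1.03  0.26] F [-1.6  0.7  0.4] M [-0.04  0.22  0.01] w 44.3
d [-0.0001 -0.0004  0.0007] r [ 2.500e-03  1.000e-04 -3.293e-01]
```

Request:
apply_moves([
  {"dx": 0, "dy": 0, "dz": 0, "rx": 0, "ry": 0, "rz": 0.06, "jaw": 0.48},
  {"dx": 0, "dy": 0, "dz": 0, "rx": 0, "ry": 0, "rz": 0.12, "jaw": 0.48},
  {"dx": 0, "dy": 0, "dz": 0, "rx": 0, "ry": 0, "rz": 0.18, "jaw": 0.48},
])

```text
time_s: 15.4
tool_pos: [542.4, -35.8, 36.9]
tool_rot: [2.864, 1.287, 0.002]
ft_force: [-1.3, -0.3, -0.1]
gripper_width: 44.0
```

Request:
apply_moves([
  {"dx": 0, "dy": 0, "dz": 0, "rx": 0, "ry": 0, "rz": 0.05, "jaw": 0.48},
  {"dx": 0, "dy": 0, "dz": 0, "rx": 0, "ry": 0, "rz": 0.1, "jaw": 0.48},
])

```text
time_s: 15.57
tool_pos: [542.2, -35.9, 37.0]
tool_rot: [2.926, 1.139, 0.001]
ft_force: [-1.2, 0.7, -1.3]
gripper_width: 43.9
```

Run:
```python
from h import *
plan((-0.5,21.7),36,YAW)
```

```text
t 15.57 pos [542.2 -35.9  37. ] jig [-0.3 21.5] q [-0.29  0.29  1.83 -0.    1.03  0.54] F [-1.2  0.7 -1.3] M [-0.13  0.25  0.08] w 43.9
d [ 0.     -0.0002  0.001 ] r [ 2.000e-03  4.000e-04 -6.143e-01]
```

Request:
apply_moves([
  {"dx": 0, "dy": 0, "dz": 0, "rx": 0, "ry": 0, "rz": 0.04, "jaw": 0.48},
  {"dx": 0, "dy": 0, "dz": 0, "rx": 0, "ry": 0, "rz": 0.06, "jaw": 0.48},
])

```text
time_s: 15.73
tool_pos: [542.1, -35.9, 37.0]
tool_rot: [2.959, 1.049, 0.001]
ft_force: [0.6, -0.2, -3.1]
gripper_width: 44.4
```

Run:
```python
from h import *
plan((-0.5,21.7),36,YAW)
```

```text
t 15.73 pos [542.1 -35.9  37. ] jig [-0.4 21.5] q [-0.29  0.29  1.83 -0.    1.03  0.6 ] F [ 0.6 -0.2 -3.1] M [-0.05  0.2   0.38] w 44.4
d [ 0.0001 -0.0002  0.001 ] r [ 1.800e-03  6.000e-04 -6.754e-01]
```

The moment about z jumped from 0.08 to 0.38 N m, which means the hard stop. I'll take one more tiny step to confirm.

Request:
apply_moves([
  {"dx": 0, "dy": 0, "dz": 0, "rx": 0, "ry": 0, "rz": 0.02, "jaw": 0.48},
  {"dx": 0, "dy": 0, "dz": 0, "rx": 0, "ry": 0, "rz": 0.03, "jaw": 0.48},
])

```text
time_s: 15.9
tool_pos: [542.1, -35.9, 37.1]
tool_rot: [2.974, 1.006, 0.001]
ft_force: [0.4, -0.6, -2.4]
gripper_width: 44.4
```

Run:
```python
from h import *
plan((-0.5,21.7),36,YAW)
wsave('w10.png')
plan((-0.5,21.7),36,YAW)
```

```text
t 15.9 pos [542.1 -35.9  37.1] jig [-0.4 21.5] q [-0.29  0.29  1.83 -0.    1.03  0.63] F [ 0.4 -0.6 -2.4] M [-0.04  0.09  0.95] w 44.4
d [ 0.0001 -0.0002  0.0011] r [ 0.0021  0.0011 -0.7044]
t 15.95 pos [542.1 -35.9  37. ] jig [-0.5 21.5] q [-0.29  0.29  1.83 -0.    1.03  0.63] F [ 0.3 -0.2 -2.4] M [-0.05  0.09  0.91] w 44.2
d [ 0.0001 -0.0002  0.001 ] r [ 0.002   0.0011 -0.7045]
```

View pics/w10.png

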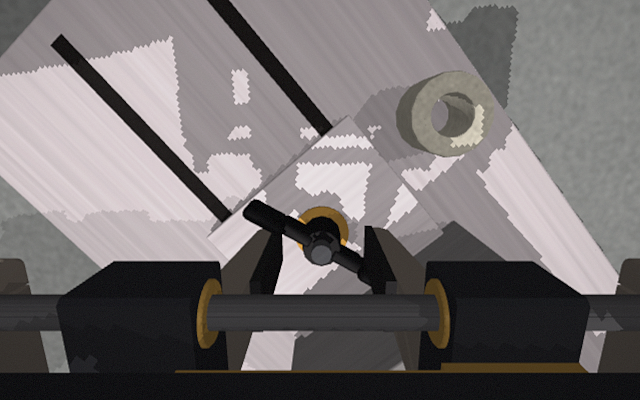

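The moment is 0.95 N m with no further turn, so the nut is fully tight. I'll back off, rise and check that the carton is still snug.

Request:
apply_moves([
  {"dx": 0, "dy": 0, "dz": 0, "rx": 0, "ry": 0, "rz": -0.1, "jaw": 0.48},
  {"dx": 0, "dy": 0, "dz": 0, "rx": 0, "ry": 0, "rz": -0.2, "jaw": 0.48},
  {"dx": 0, "dy": 0, "dz": -0.015, "rx": 0, "ry": 0, "rz": -0.22, "jaw": 0.48},
  {"dx": 0, "dy": 0, "dz": -0.05, "rx": 0, "ry": 0, "rz": -0.22, "jaw": 0.48},
  {"dx": 0, "dy": 0, "dz": -0.09, "rx": 0, "ry": 0, "rz": -0.3, "jaw": 0.48},
  {"dx": 0, "dy": 0, "dz": -0.13, "rx": 0, "ry": 0, "rz": -0.4, "jaw": 0.48},
  {"dx": 0, "dy": 0, "dz": -0.15, "rx": 0, "ry": 0, "rz": -0.5, "jaw": 0.48},
  {"dx": 0, "dy": 0, "dz": -0.15, "rx": 0, "ry": 0, "rz": -0.6, "jaw": 0.48},
])

```text
time_s: 16.62
tool_pos: [546.1, -36.7, 194.5]
tool_rot: [2.532, 1.839, 0.013]
ft_force: [-0.6, -0.2, 0.2]
gripper_width: 44.3
```

Run:
```python
from h import *
plan((-0.5,80),186,YAW)
```

```text
t 16.62 pos [546.1 -36.7 194.5] jig [ 3.6 21.6] q [-0.29  0.09  1.71 -0.    1.32  0.03] F [-0.6 -0.2  0.2] M [-0.1   0.12  0.03] w 44.3
d [ 0.0577 -0.01    0.0084] r [ 0.0145  0.0014 -0.1001]
```

Request:
apply_moves([
  {"dx": 0.04, "dy": 0, "dz": -0.02, "rx": 0, "ry": 0, "rz": -0.1, "jaw": 0.48},
  {"dx": 0.08, "dy": 0, "dz": -0.02, "rx": 0, "ry": 0, "rz": -0.1, "jaw": 0.48},
  {"dx": 0.12, "dy": 0, "dz": -0.02, "rx": 0, "ry": 0, "rz": -0.1, "jaw": 0.48},
  {"dx": 0.16, "dy": 0, "dz": -0.02, "rx": 0, "ry": 0, "rz": -0.1, "jaw": 0.48},
  {"dx": 0.2, "dy": 0, "dz": -0.02, "rx": 0, "ry": 0, "rz": -0.1, "jaw": 0.48},
  {"dx": 0.24, "dy": 0, "dz": -0.02, "rx": 0, "ry": 0, "rz": -0.1, "jaw": 0.48},
  {"dx": 0.28, "dy": 0, "dz": -0.02, "rx": 0, "ry": 0, "rz": -0.1, "jaw": 0.48},
  {"dx": 0.28, "dy": 0, "dz": -0.02, "rx": 0, "ry": 0, "rz": -0.1, "jaw": 0.48},
])

```text
time_s: 17.28
tool_pos: [632.7, 236.4, 213.8]
tool_rot: [2.433, 1.971, 0.015]
ft_force: [0.4, 0.8, -1.1]
gripper_width: 44.1
```

Run:
```python
from h import *
plan((-0.5,80),186,YAW)
save('top','top9.png')
cv2.imwrite('pics/crop9.png',cv2.resize(load('top9')['frame'][145:285,255:445,::-1],None,fx=4.2,fy=4.2,interpolation=cv2.INTER_CUBIC))
```

```text
t 17.28 pos [632.7 236.4 213.8] jig [ 30.3 306.8] q [ 0.18  0.41  1.3  -0.    1.42  0.39] F [ 0.4  0.8 -1.1] M [-0.04  0.07  0.  ] w 44.1
d [-0.2267 -0.0323  0.0271] r [ 0.0142 -0.0012  0.005 ]
```

View pics/crop9.png

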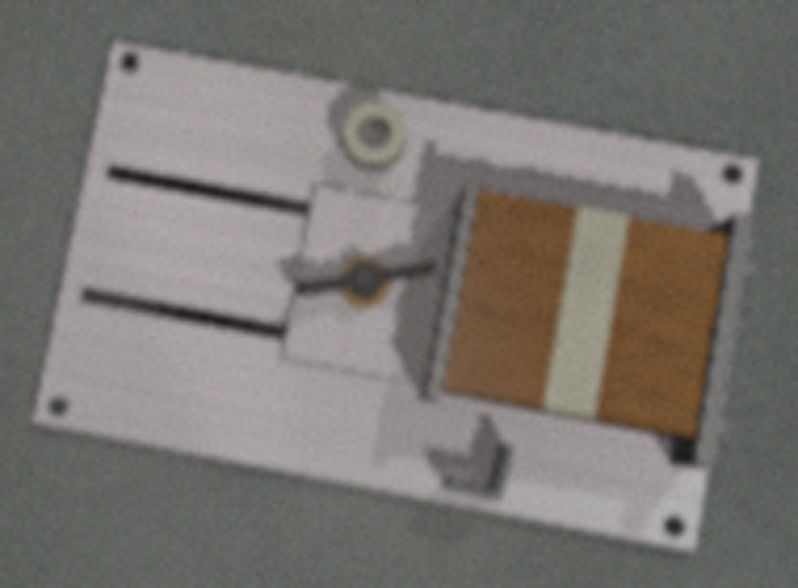

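Run:
```python
from h import *
f=load('top9'); 
T=lambda x,y,z:w2j(onz(f,255+(x+.5)/4.2-.5,145+(y+.5)/4.2-.5,z))
n0=T(230,252,45);n1=T(365,279,45); print('nut',n0.round(1),n1.round(1),'moved',(n1-n0).round(1))
a,b=T(296,288,50),T(435,266,50); print('wing ang',np.degrees(np.arctan2(*(b-a)[::-1])).round(1))
# carton via colour mask
h=cv2.cvtColor(f['frame'],cv2.COLOR_RGB2HSV)
for n in ('top0','top9'):
    f=load(n); h=cv2.cvtColor(f['frame'],cv2.COLOR_RGB2HSV)
    m=np.zeros(h.shape[:2],np.uint8); s=(slice(180,260),slice(350,435)); m[s]=((h[s][...,1]>90)*255)
    m=cv2.morphologyEx(m,cv2.MORPH_CLOSE,np.ones((17,17)))
    c=max(cv2.findContours(m,0,2)[0],key=cv2.contourArea)[:,0]
    P=np.array([w2j(onz(f,u,v,82)) for u,v in c],np.float32); r=cv2.minAreaRect(P)
    print(n,'carton',np.round(r[0],1),np.round(r[1],1),round(r[2],2))
print(robot.get_obs()['ft_force'])
for z in [0]:
    k=load('top0')['frame'].astype(int)-load('top9')['frame'];
```

```text
nut [ -0.6 102.8] [-1.4 18.4] moved [ -0.9 -84.4]
wing ang -70.2
top0 carton [  -0.4 -102. ] [120.  150.8] 0.38
top9 carton [  -1.  -112.8] [123.8 147.3] 0.32
[ 0.42985224 -1.00221744  0.78524729]
```

All checks agree. The stop moved 84.4 mm, the carton is square to 0.3°, and the nut turned about 5.0 rad to the hard stop (about 7.5 if angle 0 lies along the fixture's x). Handing in.

Run:
```python
from h import *
ob=robot.get_obs(); print(ob['joint_velocities'].round(4))
print(robot.hand_in())
```

```text
[-0.0604 -0.0458  0.0483 -0.0308  0.0039 -0.0212]
the job is handed in; nothing more can be done
None
```

The job is handed in: the carton is snug between stop and fence, and the wing nut is turned clockwise up against its stop. The hand-in gave no verdict.

**Side stop:** I pushed it about 84 mm from behind with the fingertips. It stalled at 24 N, with no further movement as the force rose from 18 N.

**Wing nut:** It took two strokes with the half-open fingertips pushing both wings. The nut turned about 5.0 rad. At the end the turning moment rose from under 0.1 to 0.95 N m and the nut stopped following. That puts it at about 7.5 rad if its zero lies along the fixture's x, which I could not confirm.

**Last checks, from the top view:**
- The carton is square to about 0.3°.
- Its centre reads y ≈ -113 mm against the expected -110 mm. The top camera read the nut about 4 mm low in y compared with the wrist camera, so this is within the error.
- The nut centre reads y ≈ 18 mm in the top view, or 20 to 22 mm judged by the wrist camera, against 21 mm expected when snug.
- The label roll and corner guard look unmoved. I did not check the other things on the bench again; nothing suggested they were touched.
- The hand was clear of everything and the clock read about 17 s. The arm joints were still moving slightly, up to 0.06 rad/s.

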